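Line up clay lids by size on the drying board

ROBOT

A 6-joint arm with a two-finger parallel gripper is mounted at the origin on the work surface. World frame = base frame: x ahead of the robot, y to its left, z up, the work surface at z = 0. Lengths are in mm, angles in rad, forces in N, time in s.
With the tool pointing down it reaches from about 350 to 775 mm from the base axis. Payload 7.3 kg.
Tool frame: the origin (TCP) lies at the centre of the arm's flange, where the gripper is bolted on; the fingertips stand 178 mm ahead of it and the grasp point (between the pads) lies 159 mm ahead of it; z points along the fingers, y is the direction in which the jaws open and shut (so a half turn about z gives the same grasp; the last joint's range is limited). The gripper opens to 92 mm and grips with 3 to 60 N. Pads are 19 mm wide; open, the fingers measure 130 mm over their backs; the gripper's body (75 mm by 190 mm) begins 47 mm behind the grasp point.
Start: joints at [-1.391, 0.342, 1.524, -0, 1.275, -0.146], TCP at [168.055, -497.378, 404.741] pointing down, gripper open.
Joint ranges: [-2.53, 2.53], [-0.77, 2.02], [0.04, 2.7], [-1, 4.14], [0.28, 2.66], [-3.11, 3.11]. Speed limits (rad/s): [2.57, 2.57, 3.14, 3.14, 3.14, 3.14].

INTERFACE

Orientations are given as [roll, pitch, yaw] about the fixed x, y, z axes, in that order (R = Rz(yaw) Ry(pitch) Rx(roll)).
In Python, from plant import get_obs, capture, close_job gives the robot as it stands. The module is installed in compiled form; this text tells all that it offers.
- The arm moves only by the shell command python3 -m pendant 'ROWS'. ROWS is JSON, a list of rows, each a list of 3 entries, a list of its own where there are three numbers: the shift along the tool's x, y, z in m, then the turn, a rotation vector about the tool's x, y, z in rad, then the finger opening in m, from 0 to 0.0918. In form: [[[tx, ty, tz], [wx, wy, wz], fingers], ...]. A call has 1 to 10 rows; each row is the pose to reach, as a shift and turn from the pose commanded when the call began, along the tool's axes at that moment; what a row does not reach only later rows make up. A row lasts 1/12 s, in which the tool goes at most 41.7 mm and 7.16 degrees, less where a joint would pass 70% of its speed; a pose out of reach is approached as far as the arm can. A call with a gripper value outside its range is refused whole. The fingers move at their own pace and stop on an object; the grip force is fixed at half the most. Time passes only in rows, so rows that repeat a pose let the fingers close. It gives the time, the measured TCP pose, the force and the opening at its end, in the units of the state.
- get_obs(): the state, without advancing time (a new reading comes with each control period).
- capture(name): name is "scene" or "top" or "wrist"; returns a dict with "color" (400x640x3 uint8, red, green, blue), "mtx" (3x3 intrinsics, pixels), "dist" ([k1, k2, p1, p2, k3] as OpenCV has them; the pictures are not rectified), "rvec" (rotation vector, rad) and "tvec" (3), from world to camera coordinates, as OpenCV has them. Camera axes: x right, y down, z forward; pixel columns grow to the right and rows downward; lengths in mm; the calibration is good to about 2 mm. A picture is of the moment at which its call begins. There is no depth.
- close_job(): hands the job in, once; it reports no verdict.
The state is a dict: "time": time; "joint_positions": joint angles; "dq": joint speeds; "tau": joint torques, N m; "tool_pos": TCP position; "tcp_rot": TCP orientation; "contact_force": force on the tool from outside, world axes, zero at the start; "moment": the same for the moment, N m; "grip_width": finger opening in mm.
Only numpy, scipy, OpenCV 4.12 (cv2) and the standard library are available. Lean on these libraries where they do the work, as an engineer would, in place of code of your own. Each camera call takes 0.05 s, during which the arm holds its last target. There are 200 camera calls.

TASK

Lift the four loose clay lids by their knobs and set them down upright and centred, one on each plaster disc of the board, lined up by size: the largest on the disc next to the small clay stove, then ever smaller towards the white bowl. The clay is dry and brittle, so let each lid go only when it stands on its disc, never let one drop, and leave the stove and the cup where they stand.

Things in the scene. Friction and masses are not known exactly. Their poses are not given: they have to be found in the camera images.
- lid_rook_mid (a point): The smallest of the four loose, dark grey, dry clay pot lids: a round low cone 58 mm in diameter with a 7 mm rim, rising to 16 mm at the middle, and on top of it an upright round knob 25 mm in diameter and 30 mm tall to lift it by; 46 mm tall in all, 0.05 to 0.25 kg. The point is on the lid's axis, half-way up (23 mm above its underside); z is up. It starts upright on the brown sheet, the lids and the cup in any order along it.
- lid_wren_mid (a point): The second smallest of the four loose, dark grey, dry clay pot lids: a round low cone 71 mm in diameter with a 7 mm rim, rising to 18 mm at the middle, and on top of it an upright round knob 25 mm in diameter and 30 mm tall to lift it by; 48 mm tall in all, 0.05 to 0.25 kg. The point is on the lid's axis, half-way up (24 mm above its underside); z is up. It starts upright on the brown sheet, the lids and the cup in any order along it.
- lid_gull_mid (a point): The second largest of the four loose, dark grey, dry clay pot lids: a round low cone 84 mm in diameter with a 7 mm rim, rising to 20 mm at the middle, and on top of it an upright round knob 25 mm in diameter and 30 mm tall to lift it by; 50 mm tall in all, 0.05 to 0.25 kg. The point is on the lid's axis, half-way up (25 mm above its underside); z is up. It starts upright on the brown sheet, the lids and the cup in any order along it.
- lid_hawk_mid (a point): The largest of the four loose, dark grey, dry clay pot lids: a round low cone 97 mm in diameter with a 7 mm rim, rising to 22 mm at the middle, and on top of it an upright round knob 25 mm in diameter and 30 mm tall to lift it by; 52 mm tall in all, 0.05 to 0.25 kg. The point is on the lid's axis, half-way up (26 mm above its underside); z is up. It starts upright on the brown sheet, the lids and the cup in any order along it.
- disc_a_top (a point): One of four equal pale plaster discs (100 mm diameter, 4 mm thick) fixed in a straight row, 112 mm from centre to centre, in the order a, b, c, d, on a wooden board 20 mm thick, 124 mm wide, 462 mm long. The point is the centre of the disc's top face, 24 mm above the table; y runs along the row from a to d, z up. Each disc takes one lid.
- disc_b_top (a point): One of four equal pale plaster discs (100 mm diameter, 4 mm thick) fixed in a straight row, 112 mm from centre to centre, in the order a, b, c, d, on a wooden board 20 mm thick, 124 mm wide, 462 mm long. The point is the centre of the disc's top face, 24 mm above the table; y runs along the row from a to d, z up. Each disc takes one lid.
- disc_c_top (a point): One of four equal pale plaster discs (100 mm diameter, 4 mm thick) fixed in a straight row, 112 mm from centre to centre, in the order a, b, c, d, on a wooden board 20 mm thick, 124 mm wide, 462 mm long. The point is the centre of the disc's top face, 24 mm above the table; y runs along the row from a to d, z up. Each disc takes one lid.
- disc_d_top (a point): One of four equal pale plaster discs (100 mm diameter, 4 mm thick) fixed in a straight row, 112 mm from centre to centre, in the order a, b, c, d, on a wooden board 20 mm thick, 124 mm wide, 462 mm long. The point is the centre of the disc's top face, 24 mm above the table; y runs along the row from a to d, z up. Each disc takes one lid.
- stove: Small open-topped dark clay stove with three stubby rests on its rim, 90 mm in diameter at the rim, about 72 mm tall, standing on the table just beyond one end of the row of discs (either end; a white bowl, 90 mm across, 40 mm tall, stands beyond the other). Loose. Origin at the centre of its underside, z up.
- cup: Small open terracotta cup, 62 mm in diameter at the rim, 40 mm tall, standing loose among the lids on the brown sheet; it stays where it is. Origin at the centre of its underside, z up.
Things that resemble listed ones, but are neither listed nor needed, are in the scene too. Leave any pink or red look-alike of the part that bears lid_rook_mid alone. Leave any yellow look-alike of the part that bears lid_wren_mid alone.

How it is judged (in metres and radians):
At the end, for the whole second after the job is handed in: The largest lid stands on the disc nearest the stove and the others follow in falling size along the row, each within 15 mm of its disc's centre, upright within 0.1 rad, resting at disc height (within 5 mm), released and at rest; stove and cup within 25 mm of where they began (((horizontal distance between stove and disc_d_top below 0.17 m and horizontal distance between lid_rook_mid and disc_a_top below 0.015 m and horizontal distance between lid_wren_mid and disc_b_top below 0.015 m and horizontal distance between lid_gull_mid and disc_c_top below 0.015 m and horizontal distance between lid_hawk_mid and disc_d_top below 0.015 m) or (horizontal distance between stove and disc_a_top below 0.17 m and horizontal distance between lid_hawk_mid and disc_a_top below 0.015 m and horizontal distance between lid_gull_mid and disc_b_top below 0.015 m and horizontal distance between lid_wren_mid and disc_c_top below 0.015 m and horizontal distance between lid_rook_mid and disc_d_top below 0.015 m)) and z of lid_rook_mid in the frame of disc_a_top between 0.018 and 0.028 m and angle between each of lid_rook_mid, lid_wren_mid, lid_gull_mid, lid_hawk_mid's own z axis and vertical below 0.1 rad and linear speed of each of lid_rook, lid_wren, lid_gull, lid_hawk below 0.02 m/s and contact force between each of lid_rook, lid_wren, lid_gull, lid_hawk and the arm below 0.1 N and contact force between each of lid_rook, lid_wren, lid_gull, lid_hawk and the fingers below 0.1 N and z of lid_wren_mid in the frame of disc_a_top between 0.019 and 0.029 m and z of lid_gull_mid in the frame of disc_a_top between 0.02 and 0.03 m and z of lid_hawk_mid in the frame of disc_a_top between 0.021 and 0.031 m and distance of each of stove, cup from where it was at the start of the episode below 0.025 m); the robot touches nothing.
It fails at once if a lid is let fall (moving faster than 0.5 m/s out of the fingers, a drop of more than about 12 mm) ((linear speed of lid_rook above 0.5 m/s and contact force between lid_rook and the fingers below 0.1 N) or (linear speed of lid_wren above 0.5 m/s and contact force between lid_wren and the fingers below 0.1 N) or (linear speed of lid_gull above 0.5 m/s and contact force between lid_gull and the fingers below 0.1 N) or (linear speed of lid_hawk above 0.5 m/s and contact force between lid_hawk and the fingers below 0.1 N)).
It fails at once if the stove or the cup is tipped over (more than 0.5 rad) (angle between any of stove, cup's own z axis and vertical above 0.5 rad).
It also fails if it takes over 112 s, if anything falls off the work surface, if the arm or the gripper's body presses on something with over 40 N, if the wrist force passes 120 N, or if a joint passes its speed limit or range.

## Working session

There is one attempt and no reset: what is moved stays moved. The work goes in short steps, Python scripts to look and compute and a shell command to move; the robot and the scene stay as the last step left them, time stands still between calls to the robot, and variables do not carry over. Pictures are saved under pics/ and viewed, about 12 in all and at most 16, crops included, and the job is handed in when it is done.

```bash
mkdir -p pics; python3 - <<'E'
from plant import *
import cv2
for n in("scene","top"):
    c=capture(n); cv2.imwrite(f"pics/{n}0.png",c["color"][:,:,::-1])
    print(n,c["mtx"].tolist(),c["dist"],c["rvec"],c["tvec"])
o=get_obs(); print({k:o[k] for k in("time","tool_pos","tcp_rot","contact_force","grip_width")})
E
```

```text
scene [[485.16846576373337, 0.0, 314.2300591790956], [0.0, 485.16846576373337, 197.5138725510334], [0.0, 0.0, 1.0]] [-0.00108449  0.          0.          0.          0.        ] [ 2.51183044  0.87165507 -0.22401861] [-392.52294371 -236.35016578 1122.75848621]
top [[504.59676838440805, 0.0, 318.18018135387746], [0.0, 504.59676838440805, 200.24721465477464], [0.0, 0.0, 1.0]] [-0.14647288  0.          0.          0.          0.        ] [ 2.1741484  -2.1443147   0.11648599] [  29.74286774  505.53604189 1109.80253705]
{'time': 0.1, 'tool_pos': array([ 168.03347012, -497.26299089,  404.10364431]), 'tcp_rot': array([-3.14021739e+00, -1.81916865e-04,  3.25771846e-01]), 'contact_force': array([ 0.26147646, -0.45333864, -0.24129907]), 'grip_width': 91.9386200866005}
```

View pics/top0.png

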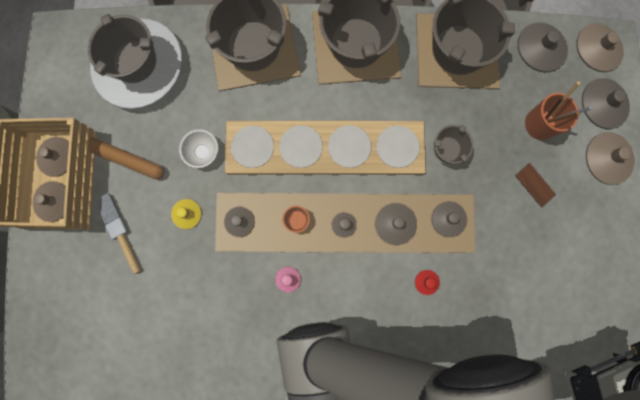

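View pics/scene0.png

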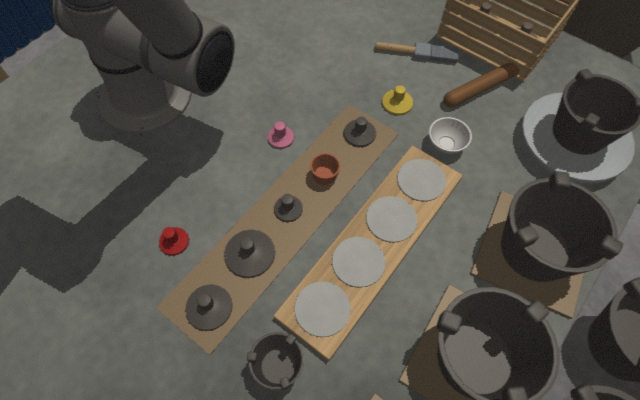

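The top view has +y to the left and +x up. On the sheet from left to right are a dark lid (239,221), the cup (297,219), and dark lids at (344,224), (396,223) and (449,218). The discs are at (252…398,146), the stove at (454,146) on the right and the bowl at (199,149) on the left. The look-alikes (yellow, pink, red, and the lids in the crate and at top right) are not on the sheet. Next I measure.

```bash
cat > h.py <<'E'
import numpy as np,cv2
from plant import *
def ray(c,px,z):
    u=cv2.undistortPoints(np.array(px,float).reshape(-1,1,2),c["mtx"],c["dist"]).reshape(-1,2)
    R=cv2.Rodrigues(np.array(c["rvec"]))[0]; C=-R.T@np.array(c["tvec"]).ravel()
    d=np.c_[u,np.ones(len(u))]@R
    return (C+d*((z-C[2])/d[:,2])[:,None])[:,:2]
def proj(c,p): return cv2.projectPoints(np.array(p,float).reshape(-1,1,3),np.array(c["rvec"]),np.array(c["tvec"]),c["mtx"],c["dist"])[0].reshape(-1,2)
def circ(c,m,z,amin=150,roi=None):
    out=[]
    m=cv2.morphologyEx(m.astype(np.uint8),cv2.MORPH_OPEN,np.ones((3,3)))
    for k in cv2.findContours(m,cv2.RETR_EXTERNAL,cv2.CHAIN_APPROX_NONE)[0]:
        if cv2.contourArea(k)<amin: continue
        w=ray(c,k.reshape(-1,2),z).astype(np.float32)
        (x,y),r=cv2.minEnclosingCircle(w); a=2*np.sqrt(cv2.contourArea(w.reshape(-1,1,2))/np.pi)
        px=k.reshape(-1,2).mean(0)
        out.append((px.round(),round(x,1),round(y,1),round(2*r,1),round(a,1)))
    return out
E
python3 - <<'E'
from h import *
for n in("top","scene"):
    c=capture(n); h=cv2.cvtColor(c["color"],cv2.COLOR_RGB2HSV); H,S,V=[h[:,:,i].astype(int) for i in range(3)]
    sheet=((S>55)&(H>8)&(H<25)&(V>90)).astype(np.uint8)
    print(n)
    for nm,p in(("lids",[(239,221),(344,224),(396,223),(449,218)]),("discs",[(252,146),(301,146),(349,146),(398,146)])):
        pass
    hull=np.zeros_like(sheet)
    for k in cv2.findContours(cv2.morphologyEx(sheet,cv2.MORPH_CLOSE,np.ones((5,5))),cv2.RETR_EXTERNAL,cv2.CHAIN_APPROX_NONE)[0]:
        if cv2.contourArea(k)>5000: 
            w=ray(c,cv2.boxPoints(cv2.minAreaRect(k)),0);print("rect",cv2.minAreaRect(k)[0],w.round().tolist()); cv2.fillPoly(hull,[cv2.convexHull(k)],1)
    for r in circ(c,(hull>0)&(S<60)&(V<110),7):print("dark",*r)
    for r in circ(c,(hull>0)&(S<40)&(V>135),24,400):print("pale",*r)
    t=c["color"][120:260,210:480] if n=="top" else c["color"][90:390,150:470]
    cv2.imwrite(f"pics/{n}c.png",cv2.resize(t,None,fx=2.9 if n=="top" else 2,fy=2.9 if n=="top" else 2,interpolation=3)[:,:,::-1])
E
```

```text
top
rect (345.1127624511719, 222.4259490966797) [[388.0, 272.0], [523.0, 275.0], [528.0, -330.0], [392.0, -326.0]]
rect (325.0, 147.0) [[698.0, 262.0], [704.0, -215.0], [574.0, -212.0], [567.0, 256.0]]
rect (47.49999237060547, 173.0) [[429.0, 824.0], [709.0, 853.0], [704.0, 587.0], [435.0, 567.0]]
dark [346. 225.] 452.1 -24.4 51.7 38.0
dark [241. 221.] 456.0 216.2 65.2 53.1
dark [399. 224.] 455.4 -143.3 92.4 69.2
dark [451. 219.] 468.4 -266.0 80.3 65.3
pale [397. 146.] 633.8 -144.2 98.3 96.2
pale [349. 146.] 632.3 -32.7 98.5 96.1
pale [300. 146.] 630.9 79.1 98.4 96.0
pale [252. 146.] 629.4 191.4 98.6 96.1
scene
rect (371.2593994140625, 248.20474243164062) [[567.0, -206.0], [552.0, 287.0], [706.0, 264.0], [693.0, -204.0]]
rect (278.3935241699219, 221.72462463378906) [[390.0, -327.0], [357.0, 307.0], [530.0, 272.0], [525.0, -326.0]]
dark [209. 307.] 466.7 -266.5 83.4 81.5
dark [249. 253.] 454.9 -142.3 97.3 94.6
dark [288. 208.] 449.3 -21.8 61.4 55.8
dark [359. 132.] 451.0 220.2 79.3 69.9
pale [322. 308.] 632.0 -145.0 98.2 96.0
pale [358. 261.] 630.5 -33.4 98.2 95.7
pale [391. 218.] 629.2 78.4 98.0 95.6
pale [422. 179.] 627.6 190.1 97.7 95.4
```

View pics/topc.png

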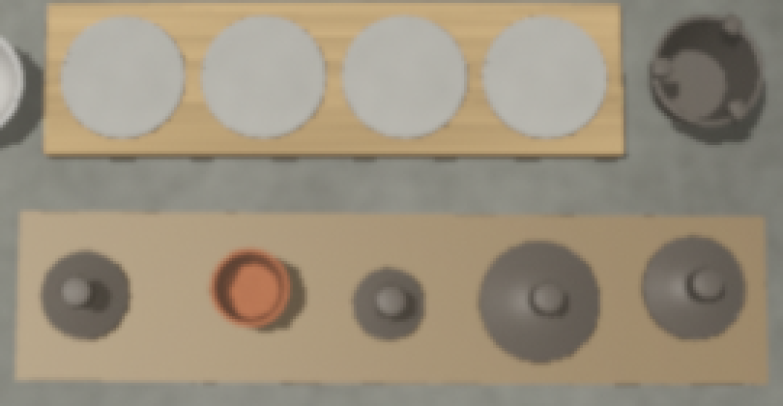

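The crop confirms the sizes. Left to right: wren (239,222), cup, rook (344,225), hawk (396,224), gull (449,219), with the stove at the right end. So hawk goes on the rightmost disc. Next I refine the lid centres.

```bash
python3 - <<'E'
from h import *
c=capture("top")
P={"wren":((85,295),(76,291),48),"rook":((389,304),(391,300),46),"hawk":((539,301),(549,297),52),"gull":((693,287),(708,284),50)}
f=lambda p:np.array(p)/2.9+[210,120]-.5+.5/2.9
for k,(a,b,z) in P.items(): print(k,"rim",ray(c,f(a),5).round(1),"knob",ray(c,f(b),z).round(1))
print("stove",ray(c,f((707,77)),65).round(),"cup",ray(c,f((251,288)),40).round())
s=capture("scene")
for p,z in(((205,300),50),((247,244),52),((288,201),46),((361,123),48)):print(p,ray(s,p,z-2).round(1))
E
python3 -m pendant '[[[0,0,0],[0,0,-0.12],0.0918],[[0,0,0],[0,0,-0.24],0.0918],[[0,0,0],[0,0,-0.36],0.0918],[[0,0,0],[0,0,-0.48],0.0918],[[0,0,0],[0,0,-0.6],0.0918],[[0,0,0],[0,0,-0.72],0.0918],[[0,0,0],[0,0,-0.84],0.0918],[[0,0,0],[0,0,-0.96],0.0918],[[0,0,0],[0,0,-1.12],0.0918],[[0,0,0],[0,0,-1.245],0.0918]]'
```

```text
wren rim [[456.3 218.8]] knob [[456.3 218.7]]
rook rim [[452.7 -22.7]] knob [[453.  -22.4]]
hawk rim [[ 456.5 -141.7]] knob [[ 456.3 -142.5]]
gull rim [[ 469.1 -265.7]] knob [[ 467.8 -266.1]]
stove [[ 627. -264.]] cup [[461.  85.]]
(205, 300) [[ 468.4 -265.5]]
(247, 244) [[ 455.7 -142.6]]
(288, 201) [[455.1 -24.9]]
(361, 123) [[457.1 214.2]]
time: 1.13
tool_pos: [168.1, -497.3, 404.7]
tcp_rot: [-3.142, -0.0, 1.542]
contact_force: [-0.1, 0.1, -0.0]
grip_width: 91.9
```

```bash
python3 -m pendant '[[[0.03,0.04,0],[0,0,0],0.0918],[[0.06,0.075,0],[0,0,0],0.0918],[[0.09,0.115,0],[0,0,0],0.0918],[[0.12,0.155,0.02],[0,0,0],0.0918],[[0.15,0.195,0.04],[0,0,0],0.0918],[[0.18,0.23,0.06],[0,0,0],0.0918],[[0.205,0.265,0.08],[0,0,0],0.0918],[[0.231,0.3,0.09],[0,0,0],0.0918],[[0.231,0.3,0.1],[0,0,0],0.0918],[[0.231,0.3,0.1],[0,0,0],0.0918]]'
python3 - <<'E'
from h import *
print(get_obs()["tool_pos"])
c=capture("wrist"); cv2.imwrite("pics/w1.png",c["color"][:,:,::-1])
E
```

```text
time: 1.97
tool_pos: [478.2, -274.3, 302.9]
tcp_rot: [-3.141, -0.002, 1.538]
contact_force: [-1.5, 0.9, 0.8]
grip_width: 92.0
[ 478.15226409 -274.30964774  302.91999364]
```

View pics/w1.png

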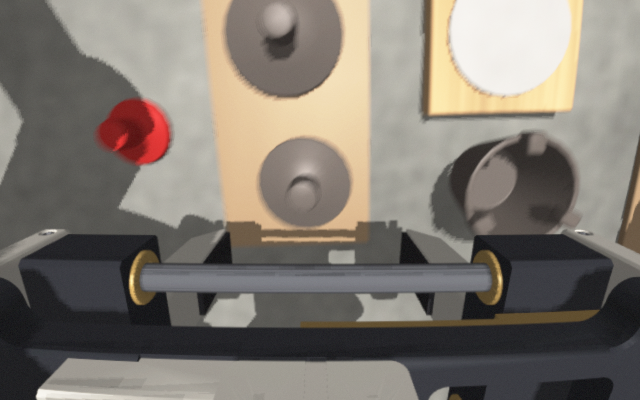

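The wrist picture shows the gull lid at (303,185), between the jaws in plan, with the red look-alike well off to the side. I correct the position, descend, and check before closing.

```bash
cat >> h.py <<'E'
from scipy.spatial.transform import Rotation as Ro
def to(x,y,z,yaw=np.pi/2):
    o=get_obs(); R=Ro.from_euler("xyz",o["tcp_rot"])
    d=R.inv().apply(np.array([x,y,z])-o["tool_pos"])/1000
    w=(R.inv()*Ro.from_euler("xyz",[np.pi,0,yaw])).as_rotvec()
    print("shift",d.round(4),"turn",w.round(3),"t",round(o["time"],1),"grip",round(o["grip_width"],1),"F",np.array(o["contact_force"]).round(1))
E
python3 -m pendant '[[[0.004,-0.005,0],[0,0,-0.033],0.0918],[[0.008,-0.0105,0.01],[0,0,-0.033],0.0918],[[0.008,-0.0105,0.03],[0,0,-0.033],0.0918],[[0.008,-0.0105,0.05],[0,0,-0.033],0.0918],[[0.008,-0.0105,0.07],[0,0,-0.033],0.0918],[[0.008,-0.0105,0.085],[0,0,-0.033],0.0918],[[0.008,-0.0105,0.095],[0,0,-0.033],0.0918],[[0.008,-0.0105,0.1],[0,0,-0.033],0.0918],[[0.008,-0.0105,0.1],[0,0,-0.033],0.0918]]'
python3 -c "
from h import *
to(468,-266,203)"
```

```text
time: 2.77
tool_pos: [465.5, -268.7, 204.0]
tcp_rot: [-3.14, -0.001, 1.569]
contact_force: [-0.2, -0.4, -0.2]
grip_width: 92.0
shift [0.0027 0.0025 0.001 ] turn [-0.001 -0.001 -0.002] t 2.8 grip 92.0 F [-0.2 -0.4 -0.2]
```

```bash
python3 -m pendant '[[[0.0025,0.0025,0.001],[0,0,0],0.0918],[[0.0025,0.0025,0.001],[0,0,0],0.06],[[0.0025,0.0025,0.001],[0,0,0],0.04],[[0.0025,0.0025,0.001],[0,0,0],0.03],[[0.0025,0.0025,0.001],[0,0,0],0.02],[[0.0025,0.0025,0.001],[0,0,0],0.015],[[0.0025,0.0025,0.001],[0,0,0],0.015],[[0.0025,0.0025,0.001],[0,0,0],0.015],[[0.0025,0.0025,0.001],[0,0,0],0.015],[[0.0025,0.0025,0.001],[0,0,0],0.015]]'
python3 -m pendant '[[[0,0,-0.005],[0,0,0],0.015],[[0,0,-0.015],[0,0,0],0.015],[[0,0,-0.03],[0,0,0],0.015],[[0,0,-0.05],[0,0,0],0.015],[[0,0,-0.07],[0,0,0],0.015],[[0,0,-0.09],[0,0,0],0.015],[[0,0,-0.1],[0,0,0],0.015],[[0,0,-0.1],[0,0,0],0.015],[[0,0,-0.1],[0,0,0],0.015]]'
python3 -c "
from h import *
to(631.4,-33,313)"
```

```text
time: 3.6
tool_pos: [468.2, -266.2, 203.7]
tcp_rot: [-3.142, 0.0, 1.569]
contact_force: [-0.5, -0.1, -1.0]
grip_width: 36.5
time: 4.35
tool_pos: [468.1, -266.1, 303.9]
tcp_rot: [3.141, 0.001, 1.569]
contact_force: [-0.0, -0.2, -1.7]
grip_width: 23.8
shift [ 0.2334  0.1628 -0.0091] turn [ 0.001  0.001 -0.002] t 4.3 grip 23.8 F [-0.  -0.2 -1.7]
```

The fingers were still closing when the lift began, so the grip height may differ from what I planned. I check it with the scene camera.

```bash
python3 - <<'E'
from h import *
c=capture("scene"); u=proj(c,[[468,-266,100]])[0]; print(u, proj(c,[[468,-266,z] for z in (100,125,144)]))
x,y=int(u[0]),int(u[1]); t=c["color"][max(0,y-100):y+100,max(0,x-120):x+120]; print(max(0,x-120),max(0,y-100))
cv2.imwrite("pics/s2.png",cv2.resize(t,None,fx=3,fy=3)[:,:,::-1])
E
```

```text
[198.30499329 290.71396137] [[198.30499329 290.71396137]
 [195.01177862 285.81051738]
 [192.38134164 281.89385725]]
78 190
```

View pics/s2.png

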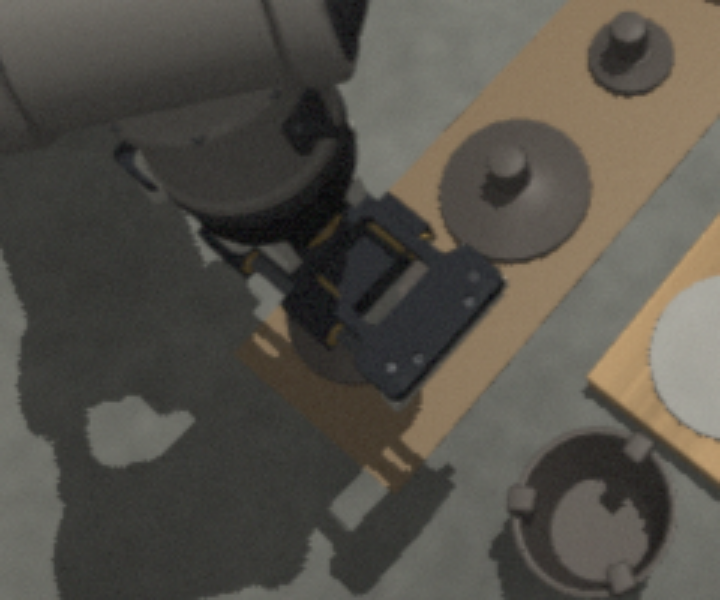

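The lid is held upright under the jaws. I carry it over its disc, then lower it in small steps and watch the force.

```bash
python3 -m pendant '[[[0.01,0.007,0],[0,0,0],0.015],[[0.035,0.024,0],[0,0,0],0.015],[[0.07,0.049,0],[0,0,0],0.015],[[0.105,0.073,0],[0,0,0],0.015],[[0.14,0.098,0],[0,0,0],0.015],[[0.175,0.122,0],[0,0,0],0.015],[[0.205,0.143,0],[0,0,0],0.015],[[0.225,0.157,0],[0,0,0],0.015],[[0.2334,0.1628,0],[0,0,0],0.015],[[0.2334,0.1628,0],[0,0,0],0.015]]'
python3 -m pendant '[[[0,0,0.01],[0,0,0],0.015],[[0,0,0.02],[0,0,0],0.015],[[0,0,0.03],[0,0,0],0.015],[[0,0,0.04],[0,0,0],0.015],[[0,0,0.048],[0,0,0],0.015],[[0,0,0.053],[0,0,0],0.015],[[0,0,0.055],[0,0,0],0.015],[[0,0,0.055],[0,0,0],0.015]]'
python3 -c "
from h import *
to(631.4,-33,228)
c=capture('wrist'); cv2.imwrite('pics/w3.png',c['color'][:,:,::-1])"
```

```text
time: 5.23
tool_pos: [632.2, -30.2, 302.0]
tcp_rot: [-3.14, -0.001, 1.572]
contact_force: [-0.5, -0.3, -1.7]
grip_width: 24.4
time: 5.9
tool_pos: [631.4, -33.3, 248.1]
tcp_rot: [-3.141, -0.0, 1.568]
contact_force: [0.1, 0.3, -2.1]
grip_width: 24.1
shift [0.0003 0.     0.0201] turn [-0.001 -0.    -0.002] t 5.9 grip 24.1 F [ 0.1  0.3 -2.1]
```

View pics/w3.png

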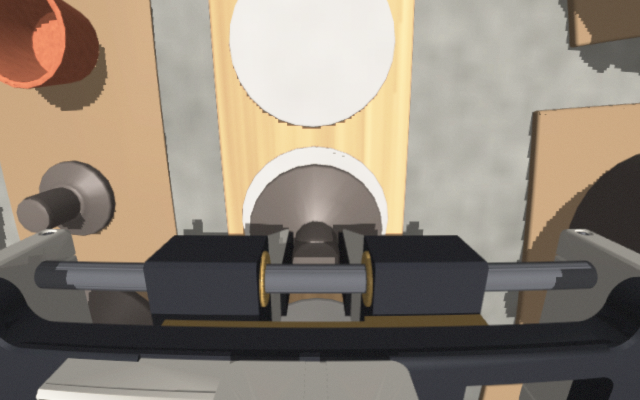

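The wrist view shows the lid centred over its disc, with the rim arc inside the disc at (315,165) and the knob held at (315,240). I lower 10 mm, then 2 mm per row while watching force.

```bash
python3 -m pendant '[[[0,0,0.003],[0,0,0],0.015],[[0,0,0.006],[0,0,0],0.015],[[0,0,0.009],[0,0,0],0.015],[[0,0,0.009],[0,0,0],0.015]]'
python3 -m pendant '[[[0,0,0.002],[0,0,0],0.015],[[0,0,0.004],[0,0,0],0.015],[[0,0,0.004],[0,0,0],0.015]]'
python3 -m pendant '[[[0,0,0.002],[0,0,0],0.015],[[0,0,0.003],[0,0,0],0.015],[[0,0,0.003],[0,0,0],0.015]]'
```

```text
time: 6.28
tool_pos: [631.3, -33.0, 239.1]
tcp_rot: [-3.141, -0.0, 1.569]
contact_force: [-0.0, -0.0, -1.4]
grip_width: 24.0
time: 6.53
tool_pos: [631.6, -33.1, 237.2]
tcp_rot: [3.14, 0.0, 1.569]
contact_force: [-2.5, 0.1, 6.5]
grip_width: 23.9
time: 6.78
tool_pos: [631.4, -33.0, 237.0]
tcp_rot: [3.139, 0.001, 1.569]
contact_force: [-9.4, 1.2, 26.2]
grip_width: 23.9
```

Contact is at TCP z ≈ 237 and I'm pressing with 26 N. I back off the 4 mm over-travel, open slowly and retreat.

```bash
python3 -m pendant '[[[0,0,-0.002],[0,0,0],0.015],[[0,0,-0.004],[0,0,0],0.015],[[0,0,-0.004],[0,0,0],0.015]]'
python3 -m pendant '[[[0,0,0],[0,0,0],0.03],[[0,0,0],[0,0,0],0.04],[[0,0,0],[0,0,0],0.05],[[0,0,0],[0,0,0],0.07],[[0,0,0],[0,0,0],0.0918],[[0,0,0],[0,0,0],0.0918],[[0,0,0],[0,0,0],0.0918],[[0,0,-0.01],[0,0,0],0.0918],[[0,0,-0.03],[0,0,0],0.0918],[[0,0,-0.06],[0,0,0],0.0918]]'
python3 -c "
from h import *
to(456,-142.2,283)"
```

```text
time: 7.03
tool_pos: [631.7, -33.1, 237.2]
tcp_rot: [3.14, 0.0, 1.569]
contact_force: [1.6, -1.1, 3.4]
grip_width: 24.1
time: 7.87
tool_pos: [630.9, -33.0, 295.4]
tcp_rot: [-3.136, -0.001, 1.569]
contact_force: [0.1, -0.8, 0.3]
grip_width: 85.6
shift [-0.1096 -0.1746  0.0133] turn [-0.005 -0.001 -0.002] t 7.9 grip 85.6 F [ 0.1 -0.8  0.3]
```

```bash
python3 -m pendant '[[[-0.01,-0.017,0],[0,0,0],0.0918],[[-0.03,-0.05,0],[0,0,0],0.0918],[[-0.05,-0.08,0],[0,0,0],0.0918],[[-0.07,-0.115,0],[0,0,0],0.0918],[[-0.09,-0.145,0],[0,0,0],0.0918],[[-0.105,-0.168,0.01],[0,0,0],0.0918],[[-0.1094,-0.1752,0.02],[0,0,0],0.0918],[[-0.1094,-0.1752,0.03],[0,0,0],0.0918],[[-0.1094,-0.1752,0.03],[0,0,0],0.0918]]'
python3 -c "
from h import *
to(456,-142.2,206)
c=capture('top');cv2.imwrite('pics/t4.png',cv2.resize(c['color'][110:270,180:480],None,fx=2.6,fy=2.6)[:,:,::-1])"
```

```text
time: 8.62
tool_pos: [455.2, -142.5, 266.3]
tcp_rot: [-3.14, -0.001, 1.567]
contact_force: [0.6, 0.9, 0.2]
grip_width: 92.0
shift [0.0003 0.0009 0.0603] turn [-0.001 -0.001 -0.004] t 8.6 grip 92.0 F [0.6 0.9 0.2]
```

View pics/t4.png

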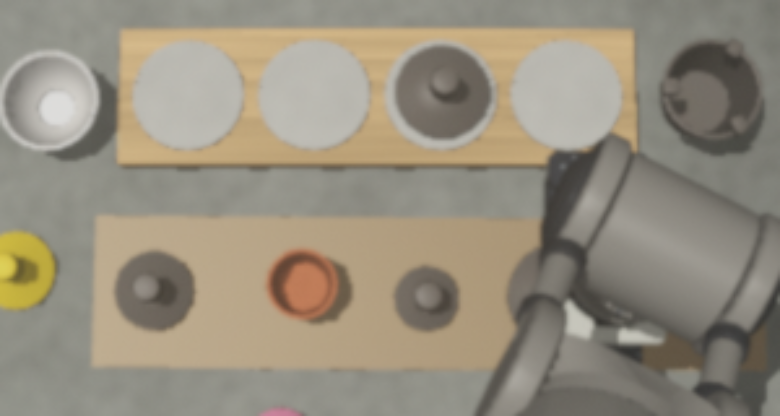

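Gull stands well centred on its disc: rim (442,92), disc (441,95) in the crop. Now hawk.

```bash
python3 -m pendant '[[[0,0,0.015],[0,0,0],0.0918],[[0,0,0.03],[0,0,0],0.0918],[[0,0,0.045],[0,0,0],0.0918],[[0,0,0.055],[0,0,0],0.0918],[[0,0,0.06],[0,0,0],0.0918],[[0,0,0.06],[0,0,0],0.07],[[0,0,0.06],[0,0,0],0.05],[[0,0,0.06],[0,0,0],0.03],[[0,0,0.06],[0,0,0],0.015],[[0,0,0.06],[0,0,0],0.015]]'
python3 -m pendant '[[[0,0,0],[0,0,0],0.015],[[0,0,0],[0,0,0],0.015],[[0,0,0],[0,0,0],0.015],[[0,0,0],[0,0,0],0.015],[[0,0,0],[0,0,0],0.015],[[0,0,0],[0,0,0],0.015],[[0,0,0],[0,0,0],0.015],[[0,0,0],[0,0,0],0.015],[[0,0,0],[0,0,0],0.015]]'
```

```text
time: 9.5
tool_pos: [456.3, -142.2, 207.4]
tcp_rot: [3.14, 0.001, 1.569]
contact_force: [0.4, 0.1, 0.1]
grip_width: 63.0
time: 10.25
tool_pos: [455.9, -142.1, 206.7]
tcp_rot: [-3.141, -0.0, 1.569]
contact_force: [-1.8, -0.6, 1.3]
grip_width: 24.4
```

```bash
python3 -m pendant '[[[0,0,-0.005],[0,0,0],0.015],[[0,0,-0.02],[0,0,0],0.015],[[0,0,-0.04],[0,0,0],0.015],[[0,0,-0.06],[0,0,0],0.015],[[0,0.01,-0.075],[0,0,0],0.015],[[0,0.03,-0.08],[0,0,0],0.015],[[0,0.06,-0.08],[0,0,0],0.015],[[0,0.09,-0.08],[0,0,0],0.015],[[-0.001,0.115,-0.08],[0,0,0],0.015],[[-0.002,0.13,-0.08],[0,0,0],0.015]]'
python3 -m pendant '[[[0,0.015,0],[0,0,0],0.015],[[0,0.032,0],[0,0,0],0.015],[[0,0.044,0],[0,0,0],0.015],[[0,0.047,0.005],[0,0,0],0.015],[[0,0.047,0.015],[0,0,0],0.015],[[0,0.047,0.03],[0,0,0],0.015],[[0,0.047,0.042],[0,0,0],0.015],[[0,0.047,0.048],[0,0,0],0.015],[[0,0.047,0.05],[0,0,0],0.015],[[0,0.047,0.05],[0,0,0],0.015]]'
python3 -c "
from h import *
to(633,-144.6,231)"
```

```text
time: 11.08
tool_pos: [588.3, -144.2, 286.8]
tcp_rot: [3.14, 0.0, 1.569]
contact_force: [0.0, 0.4, -1.9]
grip_width: 24.5
time: 11.92
tool_pos: [632.7, -144.5, 236.0]
tcp_rot: [-3.14, -0.0, 1.569]
contact_force: [0.4, -0.0, -1.8]
grip_width: 24.3
shift [-0.0001  0.0003  0.005 ] turn [-0.001 -0.    -0.002] t 11.9 grip 24.3 F [ 0.4 -0.  -1.8]
```

```bash
python3 -m pendant '[[[0,0,0.001],[0,0,0],0.015],[[0,0,0.002],[0,0,0],0.015],[[0,0,0.003],[0,0,0],0.015],[[0,0,0.004],[0,0,0],0.015],[[0,0,0.004],[0,0,0],0.015]]'
python3 -m pendant '[[[0,0,0.001],[0,0,0],0.015],[[0,0,0.0015],[0,0,0],0.015],[[0,0,0.0015],[0,0,0],0.015]]'
```

```text
time: 12.33
tool_pos: [633.1, -144.5, 232.8]
tcp_rot: [3.141, 0.0, 1.569]
contact_force: [-0.4, -0.1, -2.7]
grip_width: 24.4
time: 12.58
tool_pos: [633.1, -144.5, 231.1]
tcp_rot: [-3.141, -0.0, 1.569]
contact_force: [-0.7, 0.4, -2.8]
grip_width: 24.9
```

```bash
python3 -m pendant '[[[0,0,0.001],[0,0,0],0.015],[[0,0,0.0015],[0,0,0],0.015],[[0,0,0.0015],[0,0,0],0.015]]'
```

```text
time: 12.83
tool_pos: [633.0, -144.5, 229.5]
tcp_rot: [-3.141, -0.0, 1.569]
contact_force: [-0.7, 0.3, -2.1]
grip_width: 24.2
```

```bash
python3 -m pendant '[[[0,0,0.001],[0,0,0],0.015],[[0,0,0.001],[0,0,0],0.015],[[0,0,0.001],[0,0,0],0.015]]'
python3 -m pendant '[[[0,0,0.001],[0,0,0],0.015],[[0,0,0.001],[0,0,0],0.015],[[0,0,0.001],[0,0,0],0.015]]'
```

```text
time: 13.08
tool_pos: [633.1, -144.5, 228.8]
tcp_rot: [3.141, 0.0, 1.569]
contact_force: [-0.3, -0.4, -2.4]
grip_width: 24.6
time: 13.33
tool_pos: [633.1, -144.5, 228.7]
tcp_rot: [3.141, 0.0, 1.569]
contact_force: [-2.6, 0.0, 5.5]
grip_width: 24.7
```

Contact. I release, rise and go to rook.

```bash
python3 -m pendant '[[[0,0,0],[0,0,0],0.03],[[0,0,0],[0,0,0],0.04],[[0,0,0],[0,0,0],0.05],[[0,0,0],[0,0,0],0.07],[[0,0,0],[0,0,0],0.0918],[[0,0,0],[0,0,0],0.0918],[[0,0,0],[0,0,0],0.0918],[[0,0,-0.015],[0,0,0],0.0918],[[0,0,-0.04],[0,0,0],0.0918],[[0,0,-0.065],[0,0,0],0.0918]]'
python3 -m pendant '[[[0.01,-0.016,0],[0,0,0],0.0918],[[0.03,-0.045,0],[0,0,0],0.0918],[[0.05,-0.075,0],[0,0,0],0.0918],[[0.075,-0.11,0],[0,0,0],0.0918],[[0.1,-0.145,0],[0,0,0],0.0918],[[0.115,-0.17,0.005],[0,0,0],0.0918],[[0.1211,-0.179,0.02],[0,0,0],0.0918],[[0.1211,-0.179,0.035],[0,0,0],0.0918],[[0.1211,-0.179,0.035],[0,0,0],0.0918],[[0.1211,-0.179,0.035],[0,0,0],0.0918]]'
python3 -c "
from h import *
to(454,-23.3,200)"
```

```text
time: 14.17
tool_pos: [632.9, -144.4, 292.5]
tcp_rot: [-3.139, -0.001, 1.569]
contact_force: [0.6, -0.8, 0.9]
grip_width: 85.4
time: 15.0
tool_pos: [454.5, -23.1, 257.7]
tcp_rot: [-3.141, -0.0, 1.569]
contact_force: [0.8, -0.4, 0.8]
grip_width: 91.8
shift [-0.0002 -0.0004  0.0577] turn [-0.001 -0.    -0.002] t 15.0 grip 91.8 F [ 0.8 -0.4  0.8]
```

```bash
python3 -m pendant '[[[0,0,0.015],[0,0,0],0.0918],[[0,0,0.03],[0,0,0],0.0918],[[0,0,0.045],[0,0,0],0.0918],[[0,0,0.054],[0,0,0],0.0918],[[0,0,0.0575],[0,0,0],0.0918],[[0,0,0.0575],[0,0,0],0.07],[[0,0,0.0575],[0,0,0],0.05],[[0,0,0.0575],[0,0,0],0.03],[[0,0,0.0575],[0,0,0],0.015],[[0,0,0.0575],[0,0,0],0.015]]'
python3 -m pendant '[[[0,0,0],[0,0,0],0.015],[[0,0,0],[0,0,0],0.015],[[0,0,0],[0,0,0],0.015],[[0,0,0],[0,0,0],0.015],[[0,0,0],[0,0,0],0.015],[[0,0,0],[0,0,0],0.015],[[0,0,0],[0,0,0],0.015],[[0,0,0],[0,0,0],0.015],[[0,0,0],[0,0,0],0.015]]'
```

```text
time: 15.83
tool_pos: [454.5, -23.1, 200.8]
tcp_rot: [3.14, 0.0, 1.569]
contact_force: [-0.3, 0.6, -0.2]
grip_width: 63.0
time: 16.58
tool_pos: [454.3, -23.0, 200.2]
tcp_rot: [-3.141, 0.0, 1.569]
contact_force: [-0.4, 0.2, 0.3]
grip_width: 24.4
```

```bash
python3 -m pendant '[[[0,0,-0.005],[0,0,0],0.015],[[0,0,-0.02],[0,0,0],0.015],[[0,0,-0.04],[0,0,0],0.015],[[0,0,-0.06],[0,0,0],0.015],[[0.01,0.01,-0.075],[0,0,0],0.015],[[0.03,0.025,-0.085],[0,0,0],0.015],[[0.055,0.046,-0.085],[0,0,0],0.015],[[0.08,0.067,-0.085],[0,0,0],0.015],[[0.105,0.087,-0.085],[0,0,0],0.015],[[0.12,0.098,-0.085],[0,0,0],0.015]]'
python3 -m pendant '[[[0.015,0.012,0],[0,0,0],0.015],[[0.04,0.032,0],[0,0,0],0.015],[[0.065,0.053,0],[0,0,0],0.015],[[0.085,0.07,0],[0,0,0],0.015],[[0.0937,0.0763,0.005],[0,0,0],0.015],[[0.0937,0.0763,0.02],[0,0,0],0.015],[[0.0937,0.0763,0.038],[0,0,0],0.015],[[0.0937,0.0763,0.05],[0,0,0],0.015],[[0.0937,0.0763,0.055],[0,0,0],0.015],[[0.0937,0.0763,0.055],[0,0,0],0.015]]'
python3 -c "
from h import *
to(628.5,190.7,224)"
```

```text
time: 17.42
tool_pos: [554.1, 99.0, 285.8]
tcp_rot: [3.139, -0.001, 1.57]
contact_force: [0.2, -0.6, 0.6]
grip_width: 24.1
time: 18.25
tool_pos: [628.5, 189.8, 228.6]
tcp_rot: [-3.138, 0.001, 1.568]
contact_force: [-0.4, -0.4, -0.7]
grip_width: 24.3
shift [0.0009 0.     0.0046] turn [-0.003  0.001 -0.002] t 18.2 grip 24.3 F [-0.4 -0.4 -0.7]
```

```bash
python3 -m pendant '[[[0,0,0.001],[0,0,0],0.015],[[0,0,0.002],[0,0,0],0.015],[[0,0,0.003],[0,0,0],0.015],[[0,0,0.004],[0,0,0],0.015],[[0,0,0.004],[0,0,0],0.015]]'
python3 -m pendant '[[[0,0,0.001],[0,0,0],0.015],[[0,0,0.0015],[0,0,0],0.015],[[0,0,0.0015],[0,0,0],0.015]]'
```

```text
time: 18.67
tool_pos: [629.1, 190.3, 226.5]
tcp_rot: [3.141, 0.0, 1.569]
contact_force: [0.4, -0.4, 0.0]
grip_width: 24.7
time: 18.92
tool_pos: [629.0, 190.3, 224.6]
tcp_rot: [-3.141, 0.0, 1.569]
contact_force: [-1.8, -0.8, -1.2]
grip_width: 24.4
```

```bash
python3 -m pendant '[[[0,0,0.001],[0,0,0],0.015],[[0,0,0.001],[0,0,0],0.015],[[0,0,0.001],[0,0,0],0.015]]'
python3 -m pendant '[[[0,0,0.001],[0,0,0],0.015],[[0,0,0.001],[0,0,0],0.015],[[0,0,0.001],[0,0,0],0.015]]'
```

```text
time: 19.17
tool_pos: [629.0, 190.3, 223.6]
tcp_rot: [-3.141, 0.0, 1.569]
contact_force: [0.2, -0.8, -1.1]
grip_width: 24.4
time: 19.42
tool_pos: [629.0, 190.3, 222.6]
tcp_rot: [-3.141, 0.0, 1.569]
contact_force: [0.3, -0.4, -0.2]
grip_width: 24.6
```

```bash
python3 -m pendant '[[[0,0,0.001],[0,0,0],0.015],[[0,0,0.001],[0,0,0],0.015],[[0,0,0.001],[0,0,0],0.015]]'
```

```text
time: 19.67
tool_pos: [629.1, 190.3, 222.2]
tcp_rot: [3.141, 0.0, 1.569]
contact_force: [-1.0, 0.3, 3.2]
grip_width: 24.4
```

```bash
python3 -m pendant '[[[0,0,0],[0,0,0],0.03],[[0,0,0],[0,0,0],0.04],[[0,0,0],[0,0,0],0.05],[[0,0,0],[0,0,0],0.07],[[0,0,0],[0,0,0],0.0918],[[0,0,0],[0,0,0],0.0918],[[0,0,0],[0,0,0],0.0918],[[0,0,-0.015],[0,0,0],0.0918],[[0,0,-0.04],[0,0,0],0.0918],[[0,0,-0.065],[0,0,0],0.0918]]'
python3 -m pendant '[[[0.002,-0.016,0],[0,0,0],0.0918],[[0.007,-0.045,0],[0,0,0],0.0918],[[0.012,-0.075,0],[0,0,0],0.0918],[[0.017,-0.11,0],[0,0,0],0.0918],[[0.022,-0.145,0],[0,0,0],0.0918],[[0.026,-0.167,0.005],[0,0,0],0.0918],[[0.0272,-0.1725,0.02],[0,0,0],0.0918],[[0.0272,-0.1725,0.03],[0,0,0],0.0918],[[0.0272,-0.1725,0.03],[0,0,0],0.0918],[[0.0272,-0.1725,0.03],[0,0,0],0.0918]]'
python3 -c "
from h import *
to(456.5,217.5,202)
c=capture('wrist'); cv2.imwrite('pics/w5.png',c['color'][:,:,::-1])"
```

```text
time: 20.5
tool_pos: [628.8, 190.2, 286.4]
tcp_rot: [-3.139, 0.001, 1.569]
contact_force: [0.9, -0.7, -0.1]
grip_width: 85.6
time: 21.33
tool_pos: [457.4, 217.8, 256.4]
tcp_rot: [-3.141, 0.0, 1.569]
contact_force: [-0.1, -0.2, 0.4]
grip_width: 92.0
shift [-0.0002 -0.0008  0.0544] turn [-0.     0.    -0.002] t 21.3 grip 92.0 F [-0.1 -0.2  0.4]
```

View pics/w5.png

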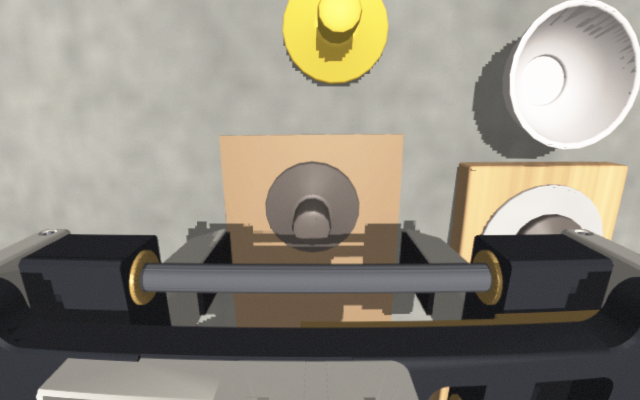

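The wrist view shows wren's knob at (312,215), centred between the fingers. The yellow look-alike at (337,30) is well clear. I descend and grip.

```bash
python3 -m pendant '[[[0,0,0.015],[0,0,0],0.0918],[[0,0,0.03],[0,0,0],0.0918],[[0,0,0.045],[0,0,0],0.0918],[[0,0,0.052],[0,0,0],0.0918],[[0,0,0.0545],[0,0,0],0.0918],[[0,0,0.0545],[0,0,0],0.07],[[0,0,0.0545],[0,0,0],0.05],[[0,0,0.0545],[0,0,0],0.03],[[0,0,0.0545],[0,0,0],0.015],[[0,0,0.0545],[0,0,0],0.015]]'
python3 -m pendant '[[[0,0,0],[0,0,0],0.015],[[0,0,0],[0,0,0],0.015],[[0,0,0],[0,0,0],0.015],[[0,0,0],[0,0,0],0.015],[[0,0,0],[0,0,0],0.015],[[0,0,0],[0,0,0],0.015],[[0,0,0],[0,0,0],0.015],[[0,0,0],[0,0,0],0.015],[[0,0,0],[0,0,0],0.015]]'
```

```text
time: 22.22
tool_pos: [456.8, 217.9, 202.8]
tcp_rot: [3.14, -0.0, 1.569]
contact_force: [-0.3, 0.6, 0.1]
grip_width: 62.9
time: 22.97
tool_pos: [456.6, 217.8, 202.2]
tcp_rot: [-3.141, 0.0, 1.569]
contact_force: [-1.8, 0.4, 0.7]
grip_width: 23.9
```

```bash
python3 -m pendant '[[[0,0,-0.005],[0,0,0],0.015],[[0,0,-0.02],[0,0,0],0.015],[[0,0,-0.04],[0,0,0],0.015],[[0,0,-0.06],[0,0,0],0.015],[[-0.007,0.01,-0.075],[0,0,0],0.015],[[-0.021,0.026,-0.085],[0,0,0],0.015],[[-0.039,0.048,-0.085],[0,0,0],0.015],[[-0.057,0.071,-0.085],[0,0,0],0.015],[[-0.072,0.09,-0.085],[0,0,0],0.015],[[-0.08,0.1,-0.085],[0,0,0],0.015]]'
python3 -m pendant '[[[-0.01,0.013,0],[0,0,0],0.015],[[-0.027,0.034,0],[0,0,0],0.015],[[-0.044,0.055,0],[0,0,0],0.015],[[-0.055,0.069,0],[0,0,0],0.015],[[-0.059,0.0734,0.005],[0,0,0],0.015],[[-0.059,0.0734,0.02],[0,0,0],0.015],[[-0.059,0.0734,0.038],[0,0,0],0.015],[[-0.059,0.0734,0.05],[0,0,0],0.015],[[-0.059,0.0734,0.056],[0,0,0],0.015],[[-0.059,0.0734,0.056],[0,0,0],0.015]]'
python3 -c "
from h import *
to(630,78.7,224.5)"
```

```text
time: 23.8
tool_pos: [558.3, 135.9, 287.6]
tcp_rot: [3.14, 0.0, 1.567]
contact_force: [0.7, 0.0, -1.1]
grip_width: 24.5
time: 24.63
tool_pos: [628.8, 79.1, 229.4]
tcp_rot: [-3.138, -0.0, 1.569]
contact_force: [-0.5, 0.3, 0.2]
grip_width: 24.3
shift [-0.0004  0.0012  0.0049] turn [-0.004 -0.    -0.001] t 24.6 grip 24.3 F [-0.5  0.3  0.2]
```

```bash
python3 -m pendant '[[[0,0,0.001],[0,0,0],0.015],[[0,0,0.002],[0,0,0],0.015],[[0,0,0.003],[0,0,0],0.015],[[0,0,0.004],[0,0,0],0.015],[[0,0,0.005],[0,0,0],0.015],[[0,0,0.005],[0,0,0],0.015],[[0,0,0.005],[0,0,0],0.015]]'
python3 -m pendant '[[[0,0,0.001],[0,0,0],0.015],[[0,0,0.001],[0,0,0],0.015],[[0,0,0.001],[0,0,0],0.015]]'
```

```text
time: 25.22
tool_pos: [629.7, 78.5, 226.3]
tcp_rot: [3.141, 0.0, 1.569]
contact_force: [0.4, 0.3, -0.6]
grip_width: 24.5
time: 25.47
tool_pos: [629.7, 78.5, 225.1]
tcp_rot: [-3.142, 0.0, 1.569]
contact_force: [0.6, -0.3, 0.0]
grip_width: 24.0
```

```bash
python3 -m pendant '[[[0,0,0.001],[0,0,0],0.015],[[0,0,0.001],[0,0,0],0.015],[[0,0,0.001],[0,0,0],0.015]]'
python3 -m pendant '[[[0,0,0.0007],[0,0,0],0.015],[[0,0,0.0007],[0,0,0],0.015],[[0,0,0.0007],[0,0,0],0.015]]'
```

```text
time: 25.72
tool_pos: [629.8, 78.5, 224.2]
tcp_rot: [3.141, 0.0, 1.569]
contact_force: [-0.2, -0.1, -0.6]
grip_width: 24.2
time: 25.97
tool_pos: [629.7, 78.5, 224.2]
tcp_rot: [3.141, 0.0, 1.569]
contact_force: [-1.9, -0.3, 5.7]
grip_width: 24.2
```

Contact. I release, rise, pull back towards the base (shift in −x) and check.

```bash
python3 -m pendant '[[[0,0,0],[0,0,0],0.03],[[0,0,0],[0,0,0],0.04],[[0,0,0],[0,0,0],0.05],[[0,0,0],[0,0,0],0.07],[[0,0,0],[0,0,0],0.0918],[[0,0,0],[0,0,0],0.0918],[[0,0,0],[0,0,0],0.0918],[[0,0,-0.015],[0,0,0],0.0918],[[0,0,-0.04],[0,0,0],0.0918],[[0,0,-0.07],[0,0,0],0.0918]]'
python3 -m pendant '[[[0,-0.02,-0.02],[0,0,0],0.0918],[[0,-0.05,-0.04],[0,0,0],0.0918],[[0,-0.08,-0.06],[0,0,0],0.0918],[[0,-0.11,-0.08],[0,0,0],0.0918],[[0,-0.14,-0.1],[0,0,0],0.0918],[[0,-0.17,-0.1],[0,0,0],0.0918],[[0,-0.2,-0.1],[0,0,0],0.0918],[[0,-0.22,-0.1],[0,0,0],0.0918],[[0,-0.22,-0.1],[0,0,0],0.0918],[[0,-0.22,-0.1],[0,0,0],0.0918]]'
python3 - <<'E'
from h import *
D=np.array([[633,-144.6],[631.4,-33],[630,78.7],[628.5,190.7]])
for n in("top","scene"):
    c=capture(n); h=cv2.cvtColor(c["color"],cv2.COLOR_RGB2HSV)
    S,V=h[:,:,1].astype(int),h[:,:,2].astype(int)
    m=np.zeros(S.shape,np.uint8)
    for d in D:
        t=np.linspace(0,6.28,60); cv2.fillPoly(m,[proj(c,[[d[0]+47*np.cos(a),d[1]+47*np.sin(a),26] for a in t]).astype(np.int32)],1)
    # rim dark
    for r in circ(c,(m>0)&(V<125),29):print(n,*r,"off",min((np.hypot(*(np.array(r[1:3])-d)).round(1) for d in D)))
    t=c["color"][110:270,180:480] if n=="top" else c["color"][90:390,150:470]
    f=2.6 if n=="top" else 2
    cv2.imwrite(f"pics/{n}6.png",cv2.resize(t,None,fx=f,fy=f,interpolation=3)[:,:,::-1])
E
```

```text
time: 26.8
tool_pos: [629.2, 78.5, 292.4]
tcp_rot: [-3.137, 0.0, 1.569]
contact_force: [0.6, -0.5, 0.2]
grip_width: 85.4
time: 27.63
tool_pos: [409.2, 79.0, 394.1]
tcp_rot: [3.14, 0.0, 1.569]
contact_force: [0.8, 0.5, -0.4]
grip_width: 91.7
top [252. 145.] 630.4 189.5 55.6 47.5 off 2.2
top [301. 146.] 631.4 78.2 68.5 65.5 off 1.5
top [350. 145.] 633.3 -35.2 81.8 78.9 off 2.9
top [398. 146.] 634.2 -145.6 94.4 82.1 off 1.6
scene [322. 308.] 632.4 -145.2 95.6 93.4 off 0.8
scene [358. 262.] 631.4 -35.7 87.1 83.9 off 2.7
scene [391. 218.] 629.3 76.9 74.9 71.3 off 1.9
scene [423. 177.] 626.3 192.9 71.1 60.3 off 3.1
```

View pics/top6.png

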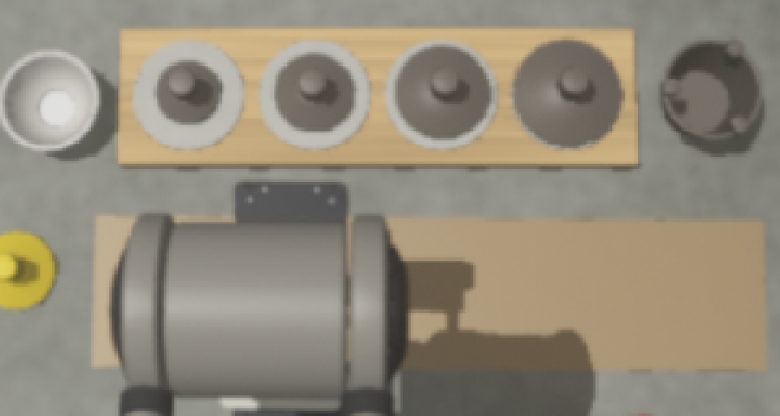

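View pics/scene6.png

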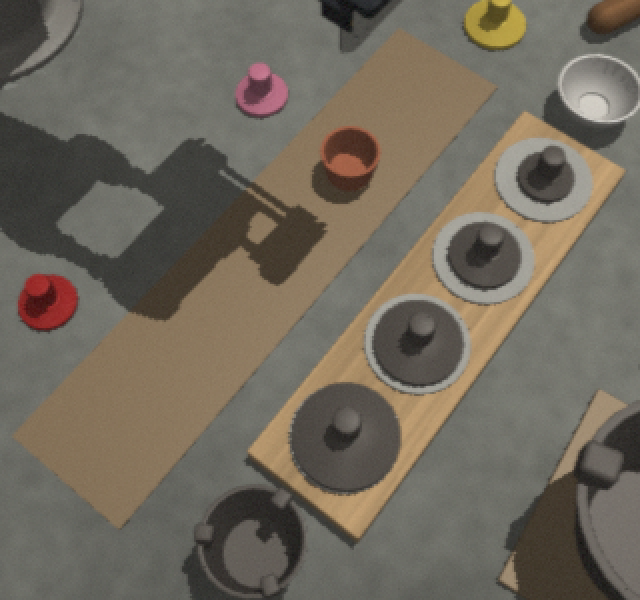

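In both views the lids stand upright and centred, in falling size from the stove (top crop (568,95)) to the bowl (188,92). The cup is at its old place, scene (325,169), and the stove hasn't moved. I hand in.

```bash
python3 -c "
from plant import *
print(get_obs()['dq']); print(close_job())"
```

```text
[ 0.00017041  0.01466075 -0.00837726  0.00010426  0.00245281 -0.001776  ]
the job is handed in; nothing more can be done
None
```

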